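# Flip the round station marker at the gym counter

## Robot

A 6-joint arm with a two-finger parallel gripper is mounted at the origin on the work surface. World frame = base frame: x ahead of the robot, y to its left, z up, the work surface at z = 0. Lengths are in m, angles in rad, forces in N, time in s.
With the tool pointing down it reaches from about 0.4 to 0.825 m from the base axis. Payload 7 kg.
Tool frame: the origin (TCP) lies midway between the tips of the shut fingers; the grasp point (between the pads) lies arm.hold_point_z behind it (arm.hold_point_z is the distance from the TCP to the grasp point, in m); z points along the fingers, y is the line along which they close (so a half turn about z gives the same grasp; the last joint's range is limited). The gripper opens to 88 mm and grips with 3 to 60 N. Pads are 19 mm wide; open, the fingers measure 130 mm over their backs; the gripper's body (78 mm by 193 mm) begins 47 mm behind the grasp point.
Start: joints at [1.415, 0.359, 0.012, 0, -1.224, -0.288], TCP at [0.29, 0.61, 0.227] pointing down, gripper open.
Joint ranges: [-3.07, 3.07], [-1.43, 2.12], [-1.02, 1.25], [-3.03, 1.67], [-3.05, -0], [-3.03, 3.03]. Speed limits (rad/s): [2.39, 2.39, 3.01, 3.14, 3.14, 3.14].

## Interface

Orientations are given as [roll, pitch, yaw] about the fixed x, y, z axes, in that order (R = Rz(yaw) Ry(pitch) Rx(roll)).
In Python, from station import arm gives the robot as it stands.
- The arm moves only by the shell command python3 -m crank 'ROWS' [OPENING] [FORCE]. ROWS is JSON, a list that holds one entry, the list of rows, each a list of 4 numbers: the shift along the tool's x, y, z in units of 25 mm (1.0 is 25 mm), then the turn about the tool's z in units of 5 degrees (1.0 is 5 degrees). A call has 1 to 12 rows; each row is the pose to reach, as a shift and turn from the pose commanded when the call began, along the tool's axes at that moment; what a row does not reach only later rows make up. A row lasts 1/8 s, in which the tool goes at most 62.5 mm and 10.7 degrees, less where a joint would pass 70% of its speed; a pose out of reach is approached as far as the arm can. A call with a gripper value outside its range is refused whole. OPENING is the closure, from 0 (fully open) to 1 (shut), set as the call begins (- or left out, the last holds). The fingers move at their own pace and stop on an object; FORCE is the grip in N (left out, the last holds). Time passes only in rows, so rows that repeat a pose let the fingers close. It gives the time, the measured TCP pose, the force, the opening and the grip force at its end, in the units of the state.
- arm.get_state(): the state, without advancing time (a new reading comes with each control period).
- arm.grab_frame(name): name is "scene" or "side" or "wrist"; returns (picture, depth): 384x512x3 uint8, red, green, blue; 384x512 float32, m along the optical axis (not along the pixel's ray), 0 where there is no reading.
- arm.get_calibration(name): a dict with "mtx" (3x3 intrinsics, pixels), "R" (3x3) and "t" (3): a world point X has camera coordinates R X + t; the wrist camera has in their place "mount" (4x4, takes a point from camera to tool coordinates, whose origin is the TCP and whose axes are the flange's). Camera axes: x right, y down, z forward; pixel columns grow to the right and rows downward; lengths in m; the calibration is good to about 2 mm. A picture is of the moment at which its call begins: read the wrist's pose just before it. get_calibration takes no time and is no camera call.
- arm.job_done(): hands the job in; it is judged then, once.
Trained networks look in the newest picture that a camera, given by its name, has taken for a name from the list of things; names that differ only in an ending like _2 or _b are one class to them, and where a whole thing is asked for, a point or a joint stands for the part that bears it (a point fixed in the world has none). Each returns a list of dicts, best first, with "score" (0 to 1); they miss things now and then, are a little off and sometimes report something else, mostly with a low value. They report only what shows in the picture. A call takes as long as a camera call. They do not tell look-alikes from the thing itself.
- arm.recognise(thing, camera): "extent" ([left, top, width, height] in pixels, round what is visible of it).
- arm.trace(thing, camera): "mask" (384x512 bool, what is visible of it) and "extent" ([left, top, width, height] in pixels, round what is visible of it).
The state is a dict: "t": time; "q": joint angles; "qd": joint speeds; "joint_efforts": joint torques, N m; "eef_pos": TCP position; "ee_rot": TCP orientation; "force": force on the tool from outside, world axes, zero at the start; "moment": the same for the moment, N m; "width": finger opening in m; "gripper_force": force on a finger pad.
Only numpy, scipy, OpenCV 4.12 (cv2) and the standard library are available. Lean on these libraries where they do the work, as an engineer would, in place of code of your own. Each camera call takes 0.05 s, during which the arm holds its last target. There are 200 camera calls.

## Task

The machine with the round marker has just been taken: flip the round paddle over its pivot, from the upper half of its board down over the front, until it lies fully against the lower half and shows its other face. Push it gently with a fingertip all the way round, without pinching or flinging it. Leave its stand standing where it is, and leave the square and diamond markers and everything else on the counter alone.

Things in the scene. Friction and masses are not known exactly. Their poses are not given: they have to be found in the camera images.
- round_stand: The marker to work on, the one with the ROUND paddle. Loose stand, 0.95 kg, standing on the counter; origin under the centre of its round black base (130 mm across, 18 mm high); z up, x towards the side its board faces. A post 18 mm thick, 16 mm behind the origin, carries a black board leaning back 25 degrees from vertical (top further to -x), facing +x and slightly up.
- round_pivot (a point): Middle of the round paddle's hinge pin, 130 mm above the stand's underside, on its centre line; the pin runs along the stand's y. The board is 90 mm wide, 6 mm thick, its front face 5 mm behind the pin; it reaches 35 mm up and 75 mm down its slope from the pin. A paddle that is up overhangs the board's top by 47 mm: a finger can come down from above behind it.
- round_flag (a joint): Angle of the round paddle. 0 = up, pointing up and 25 degrees back (stand's -x), along the board; grows as it swings over the top to the stand's +x; pi = down against the board's lower half, pointing down and 25 degrees forward. Stops at 0 and pi. Starts at 0 to 0.2. Stiff hinge (0.045 N m, under 1 N at the edge; paddle about 50 g): it stays where it is left and must be pushed all the way.
- round_edge (a point): Point of the round paddle's free edge farthest from the pivot (82 mm), mid-thickness. The paddle is a white plastic disc 80 mm across and 5 mm thick, centre 42 mm from the pivot; its middle plane holds the pivot line. The face hidden while it is up bears a dark bar; steel brackets sit on the pin 27 mm either side.
- square_stand: The marker with the SQUARE paddle (76 x 74 mm), otherwise alike; its paddle starts down. Leave alone. Loose stand, 0.95 kg, standing on the counter; origin under the centre of its round black base (130 mm across, 18 mm high); z up, x towards the side its board faces.
- square_edge (a point): Middle of the square paddle's free edge, 82 mm from its pivot.
- diamond_stand: The marker with the DIAMOND paddle (a square on its corner, 80 mm across corners), otherwise alike; its paddle starts up. Leave alone. Loose stand, 0.95 kg, standing on the counter; origin under the centre of its round black base (130 mm across, 18 mm high); z up, x towards the side its board faces.
- diamond_edge (a point): Free corner of the diamond paddle, 82 mm from its pivot.
- tape_roll: Loose roll of grey sports tape lying flat, 68 mm across, 30 mm high; origin under its centre.
- bar_collar: Loose steel barbell collar lying flat, 66 mm across, 30 mm high, with a screw sticking out 27 mm to its +x; origin under its centre.
- dumbbell: Loose 1 kg dumbbell with black heads, 200 mm long along its x, 56 mm high; origin under its centre.
- kettlebell: Loose dark iron kettlebell, 116 mm across, 153 mm high; origin under its centre.
- shaker: Loose clear shaker jar with black cap, 84 mm across, 190 mm high; origin under its centre.
- stopwatch: Loose black stopwatch lying flat, 58 mm across, 14 mm high, crown to its +x; origin under its centre.
Things that resemble listed ones, but are neither listed nor needed, are in the scene too. Leave any orange look-alike of the round_stand alone.

How it is judged:
On the way, in this order (a step that is already met when the one before it is completed fails the run):
1. the round paddle is swung past upright and over the front of its pivot (value of joint round_flag between 1.2 and 2.6 rad), for 0.05 s.
2. the round paddle lies against the lower half of its board (value of joint round_flag above 3.02 rad), for 0.2 s.
At the end, for the whole second after the job is handed in: the round paddle lies within 0.12 rad (7 degrees) of its lower stop and at rest, its stand upright and within 30 mm of where it stood, the other two markers and their paddles and all other things within 30 mm of where they were (value of joint round_flag above 3.02 rad and velocity of joint round_flag below 0.05 rad/s and linear speed of round_stand below 0.01 m/s and angle between round_stand's own z axis and vertical below 0.05 rad and not (distance of round_stand from where it was at the start of the episode above 0.03 m) and not (distance of square_edge from where it was at the start of the episode above 0.03 m) and not (distance of diamond_edge from where it was at the start of the episode above 0.03 m) and not (distance of tape_roll from where it was at the start of the episode above 0.03 m) and not (distance of bar_collar from where it was at the start of the episode above 0.03 m) and not (distance of dumbbell from where it was at the start of the episode above 0.03 m) and not (distance of kettlebell from where it was at the start of the episode above 0.03 m) and not (distance of shaker from where it was at the start of the episode above 0.03 m) and not (distance of stopwatch from where it was at the start of the episode above 0.03 m)); the robot touches nothing.
It fails at once if the round marker's stand shifted by more than 30 mm, tipped by more than 0.2 rad, or lifted 15 mm off the counter (distance of round_stand from where it was at the start of the episode above 0.03 m or angle between round_stand's own z axis and vertical above 0.2 rad or height (world z) of round_stand above 0.015 m).
It fails at once if the round marker pinched or pressed hard (over 30 N of finger force) (contact force between the fingers and round_stand above 30 N).
It fails at once if the round paddle flung round (faster than 6 rad/s) (velocity of joint round_flag above 6 rad/s).
It fails at once if another marker or its paddle moved by more than 30 mm (distance of any of square_edge, square_stand, diamond_edge, diamond_stand from where it was at the start of the episode above 0.03 m).
It fails at once if something else on the counter moved or lifted by more than 30 mm (distance of any of tape_roll, bar_collar, dumbbell, kettlebell, shaker, stopwatch from where it was at the start of the episode above 0.03 m).
It also fails if it takes over 45 s, if anything falls off the work surface, if the arm or the gripper's body presses on something with over 40 N, if the wrist force passes 120 N, or if a joint passes its speed limit or range.

## Working session

There is one attempt and no reset: what is moved stays moved. The work goes in short steps, Python scripts to look and compute and a shell command to move; the robot and the scene stay as the last step left them, time stands still between calls to the robot, and variables do not carry over. Pictures are saved under pics/ and viewed, at most 10 in all, crops included, and the job is handed in when it is done.

```bash
mkdir -p pics; ls; python3 - <<'E'
from station import arm
import cv2,numpy as np
s=arm.get_state();print({k:np.round(s[k],3) for k in ('t','q','eef_pos','ee_rot','force','width')})
a=[]
for n in('scene','side'):
    p,d=arm.grab_frame(n);np.savez(f'{n}.npz',p=p,d=d);a.append(p)
    for th in('round_stand','round_edge','square_stand','diamond_stand'):
        print(n,th,[(round(r['score'],2),np.round(r['extent']).tolist()) for r in arm.recognise(th,n)])
    cv2.imwrite(f'pics/{n}.png',cv2.resize(p[:,:,::-1],(800,600)))
E
```

```text
pics
{'t': np.float64(0.0), 'q': array([ 1.415,  0.359,  0.011, -0.   , -1.224, -0.288]), 'eef_pos': array([0.29 , 0.609, 0.226]), 'ee_rot': array([ 3.14 , -0.   , -0.444]), 'force': array([-0.69 , -1.012, -0.269]), 'width': np.float64(0.088)}
scene round_stand [(0.9, [342.0, 121.0, 44.0, 48.0]), (0.6, [308.0, 162.0, 43.0, 62.0]), (0.6, [295.0, 120.0, 39.0, 54.0]), (0.51, [374.0, 191.0, 40.0, 49.0])]
scene round_edge [(0.93, [320.0, 160.0, 32.0, 24.0]), (0.15, [292.0, 239.0, 22.0, 26.0])]
scene square_stand [(0.61, [242.0, 166.0, 40.0, 55.0]), (0.59, [310.0, 160.0, 40.0, 63.0])]
scene diamond_stand [(0.8, [157.0, 178.0, 44.0, 59.0])]
side round_stand [(0.78, [148.0, 161.0, 38.0, 68.0]), (0.76, [124.0, 140.0, 26.0, 67.0]), (0.74, [198.0, 144.0, 32.0, 64.0])]
side round_edge [(0.87, [126.0, 140.0, 22.0, 24.0]), (0.64, [154.0, 166.0, 26.0, 11.0])]
side square_stand [(0.75, [221.0, 181.0, 41.0, 60.0])]
side diamond_stand [(0.76, [287.0, 210.0, 49.0, 75.0])]
```

View pics/scene.png

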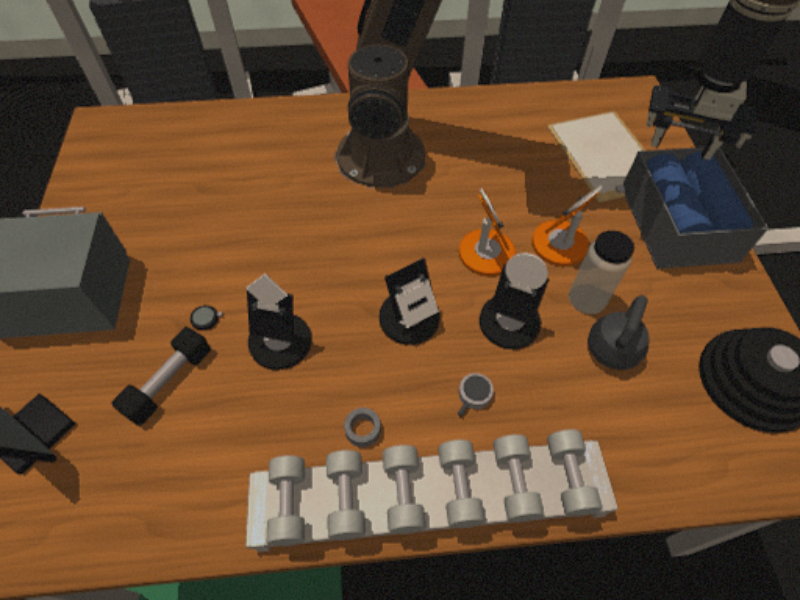

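View pics/side.png

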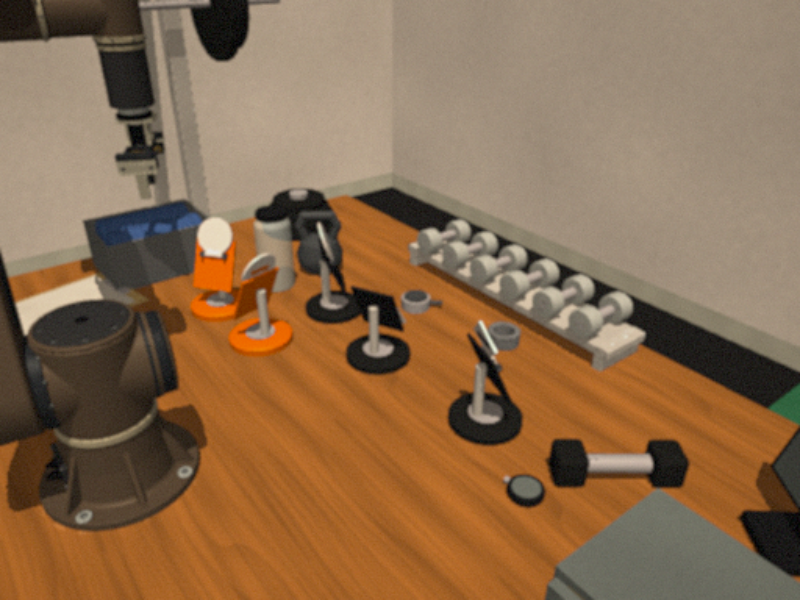

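The target candidates in scene.png (800x600) are the black stand with the white disc at (515,300), and orange look-alikes at (487,235) and (568,230). The black one matches the description. Its neighbours are the shaker at (600,270) and the kettlebell at (618,335).

```bash
cat > h.py <<'E'
import numpy as np,cv2
from station import arm
from scipy.spatial.transform import Rotation as Ro
def cam(n,s=None):
    c=arm.get_calibration(n);K=np.array(c['mtx'])
    if n=='wrist':
        T=np.eye(4);T[:3,:3]=Ro.from_euler('xyz',s['ee_rot']).as_matrix();T[:3,3]=s['eef_pos']
        M=np.linalg.inv(T@np.array(c['mount']));return K,M[:3,:3],M[:3,3]
    return K,np.array(c['R']),np.array(c['t'])
def cloud(d,C):
    K,R,t=C;v,u=np.indices(d.shape);P=np.stack([(u-K[0,2])/K[0,0]*d,(v-K[1,2])/K[1,1]*d,d],-1)
    return (P-t)@R
def proj(X,C):
    K,R,t=C;p=(np.atleast_2d(X)@R.T+t)@K.T;return p[:,:2]/p[:,2:]
E
python3 - <<'E'
from h import *
for n in('scene','side'):
    z=np.load(n+'.npz');W=cloud(z['d'],cam(n));p=z['p'].astype(int)
    for th in('round_edge','round_stand','shaker','kettlebell','bar_collar','square_stand','diamond_stand'):
        for r in arm.trace(th,n)[:4]:
            m=r['mask']&(z['d']>0);P=W[m]
            print(n,th,round(r['score'],2),np.round(r['extent']).tolist(),'med',np.median(P,0).round(3),'lo',np.percentile(P,3,axis=0).round(3),'hi',np.percentile(P,97,axis=0).round(3),p[m].mean(0).round())
E
```

```text
scene round_edge 0.76 [322.0, 159.0, 26.0, 27.0] med [0.532 0.241 0.17 ] lo [0.382 0.211 0.002] hi [0.55  0.293 0.204] [136. 123. 110.]
scene round_edge 0.58 [363.0, 116.0, 22.0, 19.0] med [0.365 0.405 0.178] lo [0.176 0.376 0.002] hi [0.383 0.532 0.203] [143. 123. 107.]
scene round_edge 0.29 [159.0, 180.0, 41.0, 55.0] med [ 0.553 -0.247  0.074] lo [ 0.52  -0.302  0.008] hi [ 0.602 -0.197  0.186] [52. 48. 44.]
scene round_stand 0.86 [307.0, 162.0, 46.0, 62.0] med [0.548 0.232 0.085] lo [0.512 0.182 0.007] hi [0.6   0.281 0.198] [63. 58. 53.]
scene round_stand 0.78 [340.0, 119.0, 46.0, 50.0] med [0.359 0.392 0.018] lo [ 0.287  0.337 -0.   ] hi [0.402 0.45  0.184] [134.  79.  36.]
scene round_stand 0.75 [291.0, 124.0, 40.0, 53.0] med [0.364 0.207 0.017] lo [ 0.287  0.16  -0.001] hi [0.414 0.272 0.173] [147.  86.  35.]
scene shaker 0.6 [364.0, 146.0, 44.0, 56.0] med [0.521 0.402 0.137] lo [0.471 0.378 0.01 ] hi [0.538 0.445 0.19 ] [82. 73. 62.]
scene kettlebell 0.8 [375.0, 191.0, 39.0, 46.0] med [0.646 0.414 0.08 ] lo [0.59  0.38  0.026] hi [0.681 0.471 0.152] [51. 49. 46.]
scene bar_co
[... 1590 characters left out ...]
4  0.016] [82. 75. 65.]
side shaker 0.22 [200.0, 142.0, 31.0, 68.0] med [0.525 0.22  0.019] lo [0.482 0.169 0.001] hi [0.59  0.284 0.182] [74. 64. 53.]
side kettlebell 0.71 [187.0, 133.0, 32.0, 44.0] med [0.602 0.411 0.078] lo [0.572 0.377 0.002] hi [0.698 0.599 0.15 ] [65. 59. 52.]
side bar_collar 0.77 [256.0, 187.0, 29.0, 13.0] med [0.687 0.114 0.023] lo [ 0.664  0.096 -0.   ] hi [0.732 0.151 0.03 ] [113. 100.  89.]
side square_stand 0.7 [221.0, 185.0, 39.0, 54.0] med [0.5   0.006 0.02 ] lo [ 0.452 -0.042  0.004] hi [0.56  0.065 0.153] [60. 52. 44.]
side diamond_stand 0.7 [287.0, 205.0, 46.0, 80.0] med [ 0.527 -0.261  0.018] lo [ 0.482 -0.315  0.   ] hi [ 0.596 -0.2    0.18 ] [71. 62. 51.]
```

```bash
python3 - <<'E'
from h import *
print(arm.hold_point_z, np.round(arm.get_calibration('wrist')['mount'],3),np.round(arm.get_calibration('wrist')['mtx'],0).tolist())
cc=[]
for n in('scene','side'):
    z=np.load(n+'.npz');W=cloud(z['d'],cam(n));p=z['p'].astype(int)
    near=np.hypot(W[...,0]-.535,W[...,1]-.225)<.12
    b=W[near&(W[...,2]>.012)&(W[...,2]<.024)&(p.sum(-1)<200)]
    c,r=cv2.minEnclosingCircle(b[:,:2].astype(np.float32));print(n,'base',c,r,len(b))
    w=W[near&(W[...,2]>.11)&(p.sum(-1)>200)&(p.ptp(-1)<90 if hasattr(p,'ptp') else np.ptp(p,axis=-1)<90)]
    w=w[(abs(w-np.median(w,0))<.06).all(1)]
    m=w.mean(0);u,s,v=np.linalg.svd(w-m);nn=v[2]*np.sign(v[2][0])
    print('disc',m.round(3),len(w),'n',nn.round(3),'yaw',np.degrees(np.arctan2(nn[1],nn[0])).round(1),'tilt',np.degrees(np.arcsin(nn[2])).round(1),'s',(s/len(w)**.5).round(4), w.min(0).round(3),w.max(0).round(3))
    k=W[near&(W[...,2]>.05)&(W[...,2]<.155)&(p.sum(-1)<110)];m=k.mean(0);u,s,v=np.linalg.svd(k-m);nn=v[2]*np.sign(v[2][0]);print('board',m.round(3),len(k),nn.round(3),'yaw',np.degrees(np.arctan2(nn[1],nn[0])).round(1),(s/len(k)**.5).round(4))
E
```

```text
0.0188 [[-0.001 -0.953 -0.303  0.084]
 [ 1.    -0.001  0.     0.   ]
 [-0.001 -0.303  0.953 -0.158]
 [ 0.     0.     0.     1.   ]] [[290.0, 0.0, 259.0], [0.0, 290.0, 195.0], [0.0, 0.0, 1.0]]
scene base (0.5433619618415833, 0.23407822847366333) 0.06538078188896179 497
disc [0.532 0.24  0.17 ] 516 n [ 0.841 -0.457  0.289] yaw -28.5 tilt 16.8 s [0.022  0.0198 0.0019] [0.508 0.206 0.126] [0.555 0.276 0.21 ]
board [0.55  0.231 0.096] 590 [ 0.8   -0.432  0.416] yaw -28.4 [0.0276 0.0234 0.002 ]
side base (0.5402556657791138, 0.22968092560768127) 0.06675579398870468 338
disc [0.525 0.229 0.164] 107 n [ 0.885 -0.448  0.129] yaw -26.8 tilt 7.4 s [0.027  0.0211 0.0062] [0.505 0.199 0.113] [0.556 0.281 0.207]
board [0.533 0.206 0.106] 85 [ 0.788 -0.463  0.406] yaw -30.4 [0.029  0.0199 0.0018]
```

```bash
python3 -m crank '[[[0,0,-2,0],[0,0,-4,0],[1.6,1.1,-4,0],[3.2,2.2,-4,0.2],[4.8,3.3,-4,0.4],[6.4,4.4,-4,0.6],[8,5.5,-4,0.6],[9.6,6.6,-4,0.6],[11.2,7.7,-4,0.6],[12.6,8.6,-4,0.6],[13.5,9.2,-4,0.6],[13.5,9.2,-4,0.6]]]' 1 10
python3 - <<'E'
from h import *
s=arm.get_state();p,d=arm.grab_frame('wrist');np.savez('w1.npz',p=p,d=d,eef_pos=s['eef_pos'],ee_rot=s['ee_rot'])
print(s['eef_pos'],s['ee_rot'],s['width'])
C=cam('wrist',s);W=cloud(d,C)
ps=p.astype(int)
def plane(w,l):
    m=np.median(w,0);w=w[(abs(w-m)<.05).all(1)];m=w.mean(0);u,q,v=np.linalg.svd(w-m,full_matrices=False);nn=v[2]*np.sign(v[2][2]);print(l,m.round(4),len(w),'yaw',np.degrees(np.arctan2(nn[1],nn[0])).round(1),'tilt',np.degrees(np.arcsin(nn[2])).round(1),(q/len(w)**.5).round(4),w.min(0).round(3),w.max(0).round(3))
near=np.hypot(W[...,0]-.541,W[...,1]-.232)<.085
plane(W[near&(W[...,2]>.14)&(ps.sum(-1)>230)&(W[...,2]<.24)],'disc')
plane(W[near&(W[...,2]>.05)&(W[...,2]<.125)&(ps.sum(-1)<150)],'board')
b=W[near&(W[...,2]>.012)&(W[...,2]<.024)];print(cv2.minEnclosingCircle(b[:,:2].astype(np.float32)))
for r in arm.trace('round_edge','wrist'): print(r['score'],r['extent'],np.median(W[r['mask']&(d>0)],0))
q=p[:,:,::-1].copy()
for X in([.541,.232,.13],[.541,.232,.018]): cv2.circle(q,tuple(int(v) for v in proj(X,C)[0]),3,(0,0,255),1)
cv2.imwrite('pics/w1.png',cv2.resize(q,(800,600)))
E
```

```text
t: 2.7
eef_pos: [0.4966, 0.2554, 0.3267]
ee_rot: [-3.141, -0.0, -0.499]
force: [0.4, 0.0, -0.3]
width: 0.001
gripper_force: 0.0
[0.49655437 0.2554457  0.32674003] [-3.14141737e+00 -1.64590388e-04 -4.98656437e-01] 0.00101279223132451
disc [0.5303 0.2397 0.1785] 2072 yaw -29.3 tilt 17.7 [0.0205 0.02   0.0017] [0.499 0.2   0.14 ] [0.554 0.28  0.21 ]
board [0.553  0.2276 0.0901] 1492 yaw -28.7 tilt 25.1 [0.0271 0.0184 0.0004] [0.518 0.182 0.058] [0.586 0.274 0.125]
((0.5420122146606445, 0.23355330526828766), 0.06482987105846405)
0.69 [221.6, 128.1, 68.5, 37.0] [0.53097114 0.23939447 0.17816605]
```

View pics/w1.png

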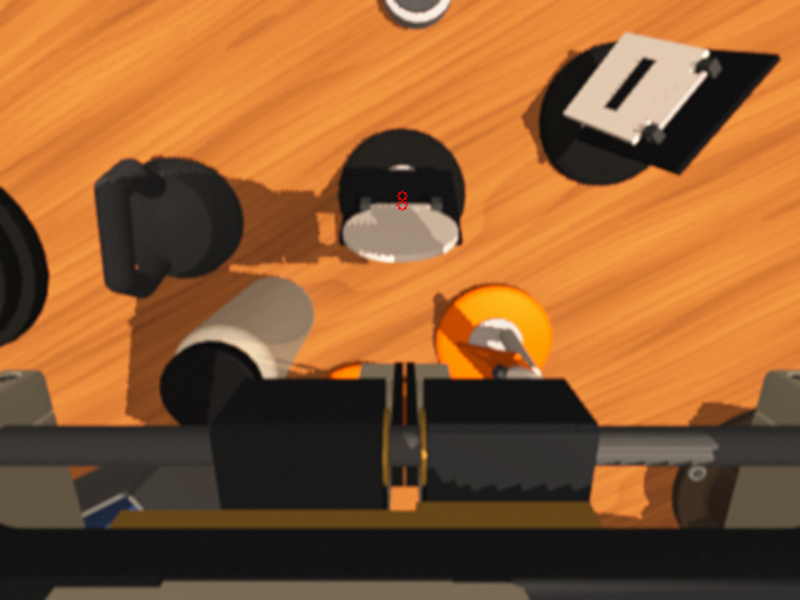

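The view confirms the target: the black stand with the white disc at (400,230), the projected pivot on its hinge, and an orange look-alike behind it at (495,330). The finger is centred behind the disc, so I'll descend.

```bash
python3 -m crank '[[[0,0,1,0],[0,0,2,0],[0,0,3,0],[0,0,4,0],[0,0,5,0],[0,0,5.6,0],[0,0,6.1,0],[0,0,6.1,0]]]'
python3 - <<'E'
from h import *
s=arm.get_state();print(s['eef_pos'],s['force'])
p,d=arm.grab_frame('side');cv2.imwrite('pics/s2.png',cv2.resize(p[100:260,120:333,::-1],(800,600),interpolation=cv2.INTER_CUBIC))
E
```

```text
t: 3.8
eef_pos: [0.4956, 0.257, 0.1735]
ee_rot: [3.14, 0.0, -0.496]
force: [-0.8, 0.8, -0.3]
width: 0.0004
gripper_force: 0.0
[0.49556905 0.25696977 0.17349951] [-0.78488318  0.78087439 -0.28792181]
```

View pics/s2.png

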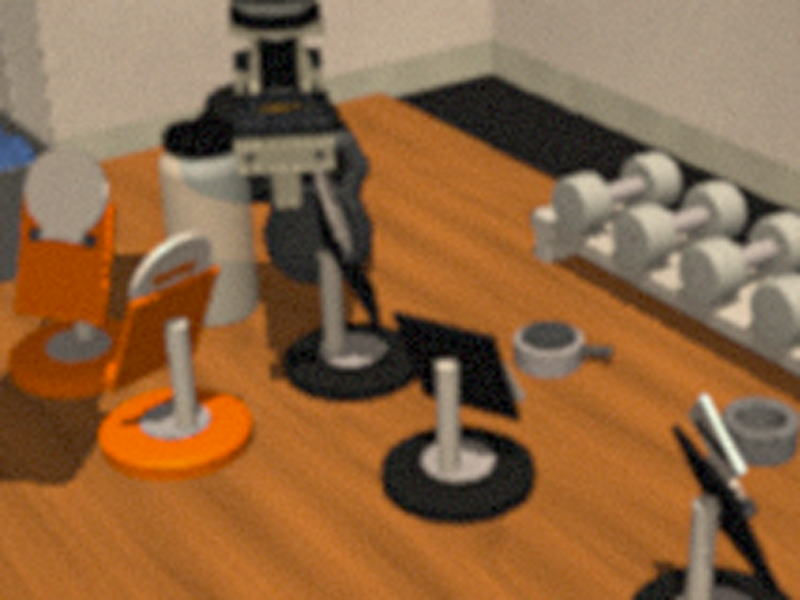

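The finger, at (290,190) with its tip at row 208, stands just behind the paddle at (320,185) with clearance. Next is the first half of the arc.

```bash
python3 -m crank '[[[0.4,0,0,0],[0.7,0,0,0],[1.0,0,0,0],[1.3,0,0,0],[1.6,0,0,0],[1.9,0,0,0],[2.2,0,0.1,0],[2.45,0,0.2,0],[2.7,0,0.4,0],[2.95,0,0.6,0],[3.12,0,0.8,0],[3.12,0,0.8,0]]]'
python3 - <<'E'
from h import *
s=arm.get_state();e=s['eef_pos']-np.array([.5415,.2335,.13]);c,q=np.cos(.502),np.sin(.502);print('xp,yp,z',e[0]*c-e[1]*q,e[0]*q+e[1]*c,e[2],s['force'])
p,d=arm.grab_frame('side');cv2.imwrite('pics/s3.png',cv2.resize(p[100:260,120:333,::-1],(800,600),interpolation=cv2.INTER_CUBIC))
E
```

```text
t: 5.35
eef_pos: [0.5645, 0.2195, 0.1533]
ee_rot: [3.141, 0.0, -0.497]
force: [0.0, -0.5, -0.6]
width: 0.0005
gripper_force: 0.0
xp,yp,z 0.026873486480279894 -0.0012614482796655356 0.023317152892395776 [ 0.01320867 -0.53499304 -0.56308262]
```

View pics/s3.png

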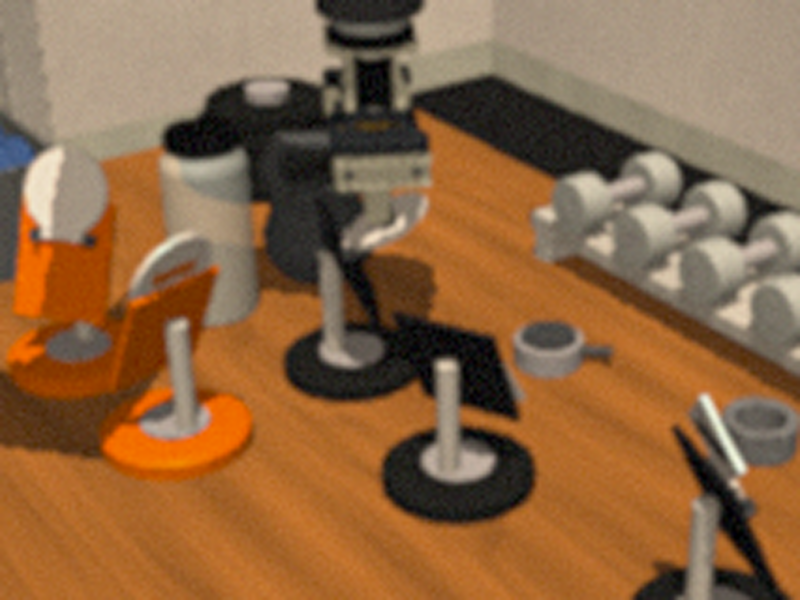

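The paddle now leans forward at about 60° past upright, at (390,225), and the stand hasn't moved. I'll continue over the front.

```bash
python3 -m crank '[[[0.28,0,0.15,0],[0.52,0,0.29,0],[0.75,0,0.55,0],[0.92,0,0.83,0],[0.94,0,1.05,0],[0.92,0,1.26,0],[0.86,0,1.46,0],[0.77,0,1.66,0],[0.67,0,1.84,0],[0.54,0,2.02,0],[0.38,0,2.17,0],[0.21,0,2.3,0]]]'
python3 - <<'E'
from h import *
s=arm.get_state();e=s['eef_pos']-np.array([.5415,.2335,.13]);c,q=np.cos(.502),np.sin(.502);print('xp,yp,z',e[0]*c-e[1]*q,e[0]*q+e[1]*c,e[2],s['force'])
p,d=arm.grab_frame('side');cv2.imwrite('pics/s4.png',cv2.resize(p[100:260,120:333,::-1],(800,600),interpolation=cv2.INTER_CUBIC))
E
```

```text
t: 6.9
eef_pos: [0.5689, 0.2175, 0.0963]
ee_rot: [-3.142, -0.0, -0.496]
force: [1.3, 0.2, 0.2]
width: 0.0007
gripper_force: 0.5
xp,yp,z 0.031689991441867814 -0.0008806213230642419 -0.033668435180344514 [1.26454635 0.18661027 0.15214703]
```

View pics/s4.png

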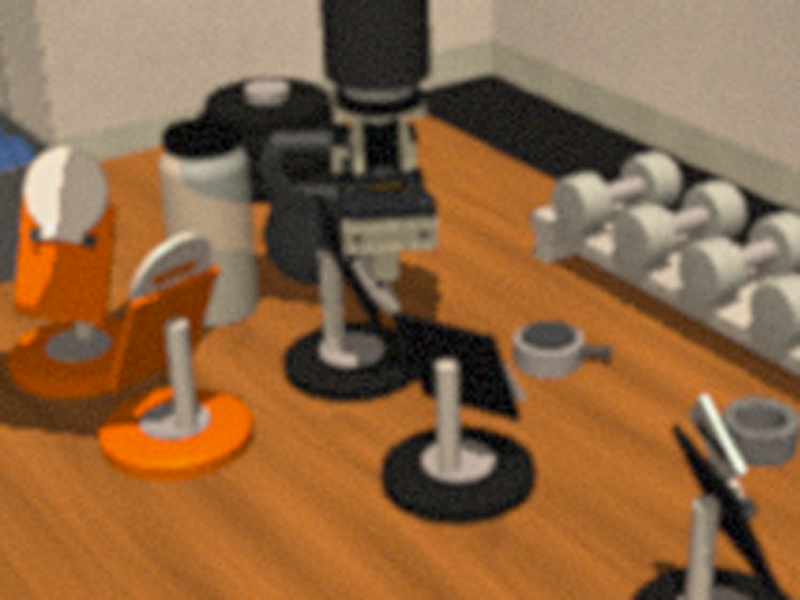

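The paddle is nearly down and the fingertip bears on its front. A gentle final press follows, with the force watched.

```bash
python3 -m crank '[[[-0.06,0,0.04,0],[-0.12,0,0.06,0],[-0.16,0,0.08,0],[-0.16,0,0.08,0]]]'; python3 -m crank '[[[-0.05,0,0.02,0],[-0.1,0,0.04,0],[-0.1,0,0.04,0]]]'
```

```text
t: 7.45
eef_pos: [0.5655, 0.2193, 0.0946]
ee_rot: [-3.142, 0.0, -0.496]
force: [-0.1, -0.2, 0.4]
width: 0.0004
gripper_force: 0.3
t: 7.82
eef_pos: [0.5645, 0.2201, 0.0942]
ee_rot: [-3.141, -0.002, -0.496]
force: [6.4, -3.6, 1.0]
width: 0.0004
gripper_force: 3.0
```

The force rose to about 7 N, so the paddle is on its stop. I'll back off and lift, then check.

```bash
python3 -m crank '[[[0.2,0,0,0],[0.6,0,0,0],[1,0,0,0],[1,0,-1,0],[1,0,-2.5,0],[1,0,-4.5,0],[1,0,-6.5,0],[0,0,-8.5,0],[-2,0,-9.5,0],[-3,0,-9.5,0],[-3,0,-9.5,0]]]'
python3 - <<'E'
from h import *
s=arm.get_state();p,d=arm.grab_frame('wrist');C=cam('wrist',s);W=cloud(d,C);ps=p.astype(int);print(s['eef_pos'],s['force'])
near=np.hypot(W[...,0]-.541,W[...,1]-.232)<.085
def plane(w,l):
    m=w.mean(0);u,q,v=np.linalg.svd(w-m,full_matrices=False);nn=v[2]*np.sign(v[2][2]);print(l,m.round(4),len(w),'yaw',np.degrees(np.arctan2(nn[1],nn[0])).round(1),'tilt',np.degrees(np.arcsin(nn[2])).round(1),(q/len(w)**.5).round(4))
plane(W[near&(W[...,2]>.06)&(W[...,2]<.125)&(ps.sum(-1)>230)],'disc')
plane(W[near&(W[...,2]>.05)&(W[...,2]<.155)&(ps.sum(-1)<150)],'board')
b=W[near&(W[...,2]>.012)&(W[...,2]<.024)];print(cv2.minEnclosingCircle(b[:,:2].astype(np.float32)))
cv2.imwrite('pics/w5.png',cv2.resize(p[:,:,::-1],(800,600)))
E
```

```text
t: 9.2
eef_pos: [0.4967, 0.2567, 0.3319]
ee_rot: [-3.14, -0.0, -0.494]
force: [-1.2, -0.2, 0.2]
width: 0.0002
gripper_force: 0.0
[0.49665267 0.25673077 0.33193723] [-1.16448313 -0.1615489   0.17964433]
disc [0.5574 0.2251 0.0958] 1291 yaw -28.9 tilt 25.5 [0.0217 0.0196 0.0015]
board [0.5364 0.2377 0.1319] 1377 yaw -28.6 tilt 27.1 [0.0289 0.0222 0.0017]
((0.5418424010276794, 0.2337891161441803), 0.06484582275152206)
```

View pics/w5.png

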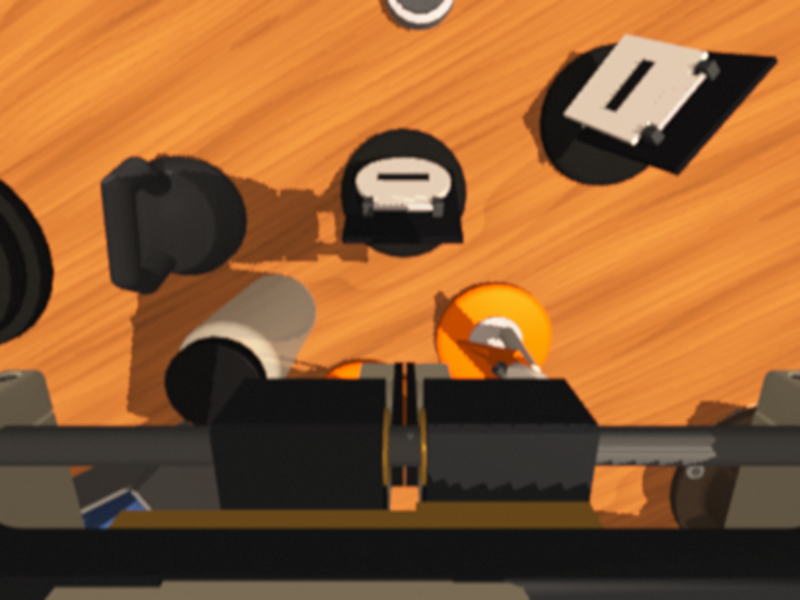

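The disc at (403,183) now lies on the lower half of its board with the dark bar showing. Its measured tilt is 25.5° and the board's is about 25°, so it is fully down. The base centre has moved less than 1 mm and the neighbours are unchanged.

```bash
python3 -c "
from station import arm
print(arm.job_done())"
```

```text
the job is handed in; nothing more can be done
None
```

The round paddle is flipped fully down against its board with the dark bar showing, its stand moved less than 1 mm, nothing else was touched, and the job is handed in; no verdict came back.

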